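Change the grater plate for lemon zest

TASK

Get the box grater ready for zesting lemons: draw the coarse plate (big round holes) up out of the grater and stand it fully down in the empty slot of the wooden rack, then take the fine plate (many tiny holes, narrow grip) from the rack and slide it down the grater's channels until it is fully home. Lower the plates, do not drop them. See that the catch tray under the grater is pushed fully shut, and leave the slicing plate standing in the rack and the other kitchen things where they are.

Things in the scene. Friction and masses are not known exactly. Their poses are not given: they have to be found in the camera images.
- coarse_plate: Grater plate with 20 big round holes, starts home in the grater. 86 mm wide (y), 6 mm thick (x), 105 mm high; centred on top a black finger grip 44 mm wide (y), 14 mm thick (x), 36 mm high, top 141 mm above the foot. About 90 g. Origin: centre of the foot (lower edge); z up, x normal to the plate. Nothing latches it. Grip it from above across the grip's width, pads about 130 mm above the foot.
- fine_plate: Grater plate with about 100 tiny holes, starts in the rack's middle slot or the one farthest from the robot. Same size, mass and axes as the coarse plate but its grip is only 30 mm wide (y). Origin: centre of the foot.
- slicing_plate: Plate with three long horizontal slits, stands in the rack's remaining occupied slot and stays there. Same size as the coarse plate but its grip is 60 mm wide (y). Origin: centre of the foot.
- grater: Steel box grater, fast to the table. White base 155 mm (x -90 to +65) by 120 mm (y) by 48 mm high; on it a tower x -43 to +45, y +-52, top 150 mm above the table, black bow handle over it along y at x = -18 mm, top at 181 mm. The plate stands in channels on the tower's +x face. Origin: on the table under the tower; the tray opens to its -x (towards the robot). Yaw within 0.35 rad.
- grater_seat (a point): Where the centre of a plate's foot rests when fully home: 38 mm along the grater's +x, 48 mm above the table. z up, x normal to the plate, y along its width. The two upright channels run from here to 150 mm above the table, 8 mm by 88 mm inside (1 mm clearance all round a plate), mouth flared about 4 mm over the top 10 mm. A plate at home has its grip wholly above the tower.
- rack: Wooden block 135 mm (x) by 120 mm (y) by 42 mm high, fixed to the table, with three parallel slots along y, 42 mm apart. Each slot is 8 mm by 88 mm, 34 mm deep, with 3 mm chamfer at the mouth. Origin: centre of its underside; yaw within 0.35 rad of the world's.
- rack_hole0 (a point): Centre of the mouth of the empty slot, 42 mm above the table, at the rack's -x end (the end nearer the robot). A plate's foot rests 34 mm below it. x normal to a plate standing there, z up.
- rack_hole1 (a point): Centre of the mouth of the middle slot, 42 mm above the table; holds the fine or the slicing plate.
- rack_hole2 (a point): Centre of the mouth of the slot farthest from the robot, 42 mm above the table; holds the fine or the slicing plate.
- tray (a joint): Slide of the grey catch tray in the grater's base, m: 0 = fully shut, grows as it is pulled out along the grater's -x; starts 18 to 36 mm open. About 1.5 N of friction; it stays where it is left.
- tray_front (a point): Centre of the outer face of the tray's front panel (110 mm wide, 36 mm high), 22 mm above the table. Its x points inwards, the way to push. Shut, it lies 89 mm from the grater's origin, 46 mm in front of the tower.
- bowl: Blue ceramic bowl, 156 mm across, 62 mm high, with two lemons in it. Origin: centre of its underside. Leave alone.
- squeezer: White plastic lemon squeezer with a lever arm, base 150 by 105 mm, 265 mm high. Origin: centre of its underside. Leave alone.
- pestle: Wooden pestle standing on its thick end, 52 mm thick, 163 mm high. Origin: centre of its underside. Leave alone.
- lid: Small aluminium lid, 124 mm across, 35 mm high with its knob, lying on the table. Origin: centre of its underside. Leave alone.
There are look-alikes about, which are no part of the job. What is shaped like the coarse_plate but turquoise is not meant.

How it is judged:
By the outcome, as a careful person would: the job done as asked, in the order asked, and still so for the second after the job is handed in, with the robot touching nothing.
It also fails if it takes over 72 s, if anything falls off the work surface, if the arm or the gripper's body presses on something with over 40 N, if the wrist force passes 120 N, or if a joint passes its speed limit or range.

ROBOT

A 7-joint arm with a two-finger parallel gripper is mounted at the origin on the work surface. World frame = base frame: x ahead of the robot, y to its left, z up, the work surface at z = 0. Lengths are in m, angles in degrees, forces in N, time in s.
With the tool pointing down it reaches from about 0.4 to 0.85 m from the base axis. Payload 4.5 kg.
Tool frame: the origin (TCP) lies on the centre line of the jaws, within the pads' length; the fingertips stand 11 mm ahead of it and the grasp point (between the pads) lies 8 mm behind it; z points along the fingers, y is the line along which they close (so a half turn about z gives the same grasp; the last joint's range is limited). The gripper opens to 88 mm and grips with 3 to 60 N. Pads are 18 mm wide; open, the fingers measure 123 mm over their backs; the gripper's body (75 mm by 187 mm) begins 45 mm behind the grasp point.
Start: joints at [75.39, 39.483, -11.15, 89.685, 9.013, 51.709, -12.324], TCP at [0.178, -0.599, 0.25] pointing down, gripper open.
Joint ranges: [-172.22, 172.22], [-26.19, 119.32], [-84.43, 86.54], [7.71, 146.69], [-57.33, 237.33], [2.42, 119.75], [-152.13, 152.13]. Speed limits (degrees/s): [147.25, 147.25, 180, 180, 180, 180, 180].

INTERFACE

Orientations are given as [roll, pitch, yaw] about the fixed x, y, z axes, in that order (R = Rz(yaw) Ry(pitch) Rx(roll)).
In Python, from rig import * gives the robot as it stands.
- The arm moves only by the tool arm_command, never from a script. Its arguments are lists of equal length, an entry for each row: "slide": the shift along the tool's x, y, z in m, a list of three; "roll": the turn about the tool's z in degrees. A call has exactly 10 rows; each row is the pose to reach, as a shift and turn from the pose commanded when the call began, along the tool's axes at that moment; what a row does not reach only later rows make up. A row lasts 1/12 s, in which the tool goes at most 41.7 mm and 7.16 degrees, less where a joint would pass 70% of its speed; a pose out of reach is approached as far as the arm can. A call with a gripper value outside its range is refused whole. "grip" is the finger opening in m, from 0 to 0.0881, set as the call begins (left out, the last holds). The fingers move at their own pace and stop on an object; "force" is the grip in N (left out, the last holds). Time passes only in rows, so rows that repeat a pose let the fingers close, or fill a call up. It gives the time, the measured TCP pose, the force, the opening and the grip force at its end, in the units of the state.
- get_state(): the state, without advancing time (a new reading comes with each control period).
- read_camera(name): name is "scene" or "top"; returns the picture (420x560x3 uint8, red, green, blue); there is no depth.
- get_calibration(name): a dict with "fx", "fy", "cx", "cy" (pixels), "T" (4x4, takes a point from camera to world coordinates). Camera axes: x right, y down, z forward; pixel columns grow to the right and rows downward; lengths in m; the calibration is good to about 2 mm. A picture is of the moment at which its call begins. get_calibration takes no time and is no camera call.
- sign_off(): hands the job in; it is judged then, once.
The state is a dict: "time": time; "joints": joint angles; "joint_velocities": joint speeds; "joint_efforts": joint torques, N m; "tcp_pos": TCP position; "tcp_rot": TCP orientation; "force": force on the tool from outside, world axes, zero at the start; "torque": the same for the moment, N m; "width": finger opening in m; "finger_force": force on a finger pad.
Only numpy, scipy, OpenCV 4.12 (cv2) and the standard library are available. Lean on these libraries where they do the work, as an engineer would, in place of code of your own. Each camera call takes 0.05 s, during which the arm holds its last target. There are 200 camera calls.

## Working session

There is one attempt and no reset: what is moved stays moved. The work goes in short steps, Python scripts to look and compute and a tool call to move; the robot and the scene stay as the last step left them, time stands still between calls to the robot, and variables do not carry over. Pictures are saved under pics/ and viewed, at most 10 in all, crops included, and the job is handed in when it is done.

Besides the shell and the picture viewer there is one more tool, called after "Emit:" by a JSON object that holds its "method" and its "body", one argument or row to a line. arm_command: Moves the arm, as the interface text tells. Its arguments: {"type":"object","properties":{"slide":{"type":"array"},"roll":{"type":"array"},"grip":{"type":"number"},"force":{"type":"number"}},"required":["slide","roll"]}

```bash
mkdir -p pics; ls
python3 - <<'E'
from rig import *
import cv2,numpy as np
for n in("scene","top"):
    im=read_camera(n); cv2.imwrite(f"pics/{n}0.png",im[:,:,::-1])
    c=get_calibration(n); print(n,c["fx"],c["fy"],c["cx"],c["cy"]);print(np.round(c["T"],4))
s=get_state();print(s)
E
```

```text
pics
scene 425.15962149758786 425.15962149758786 283.85307564742675 207.32356355339522
[[ 0.334   0.7415 -0.5819  1.3041]
 [ 0.9425 -0.2589  0.2112 -0.0849]
 [ 0.0059 -0.619  -0.7854  1.02  ]
 [ 0.      0.      0.      1.    ]]
top 379.71360894537924 379.71360894537924 276.22397584704856 211.06118756187462
[[-0.0211 -0.9958  0.0887  0.4736]
 [-0.9991  0.0179 -0.0373  0.1776]
 [ 0.0355 -0.0894 -0.9954  1.0509]
 [ 0.      0.      0.      1.    ]]
{'time': 0.1, 'joints': array([ 75.38867988,  39.52583724, -11.14499171,  89.73808387,
         9.01166592,  51.71052237, -12.32333152]), 'joint_velocities': array([-0.07291672, -0.12438632, -0.03816204, -0.06853809,  0.05980182,
        0.01580334, -0.01298739]), 'joint_efforts': array([-2.94854879e-03, -5.28504467e+01, -1.27112679e+00, -1.53838134e+01,
       -5.24470035e-02,  2.02033181e-03,  3.89435274e-05]), 'tcp_pos': array([ 0.17781556, -0.59860191,  0.24902167]), 'tcp_rot': array([-1.79907485e+02,  6.53629442e-03,  1.65524393e+01]), 'force': array([-0.21795623, -0.22793701,  0.42091498]), 'torque': array([ 0.04454757, -0.01746788, -0.01281075]), 'finger_force': 0.0, 'width': 0.08826718224560086}
```

View pics/scene0.png

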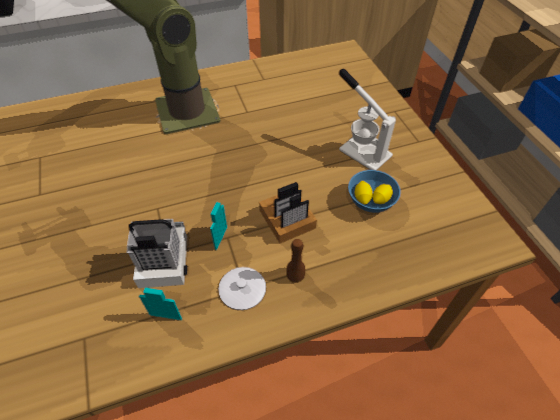

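View pics/top0.png

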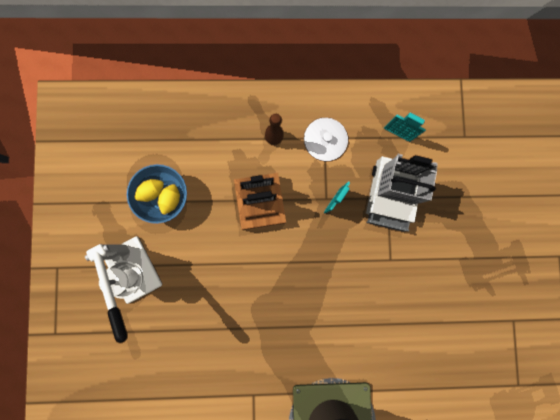

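The scene view shows the grater at about (158,250), the rack at (290,212), turquoise look-alike plates at (218,226) and (160,305), the lid at (242,288) and the pestle at (296,262). In the top view the grater is at (403,192) and the rack at (260,203). Next I'll enlarge the grater and the rack.

Run:
```python
import cv2,numpy as np
s=cv2.imread("pics/scene0.png");t=cv2.imread("pics/top0.png")
def c(im,x,y,w=80,h=90): return cv2.resize(im[y:y+h,x:x+w],(400,450) if 0 else (w*5,h*5),interpolation=cv2.INTER_CUBIC)
a=np.hstack([c(s,250,175,80,60),c(s,120,210,80,60)]);b=np.hstack([c(t,225,170,70,60),c(t,362,150,80,60)])
b=np.pad(b,((0,0),(0,a.shape[1]-b.shape[1]),(0,0)))
cv2.imwrite("pics/crop1.png",np.vstack([a,b]))
```

```text
(no output)
```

View pics/crop1.png

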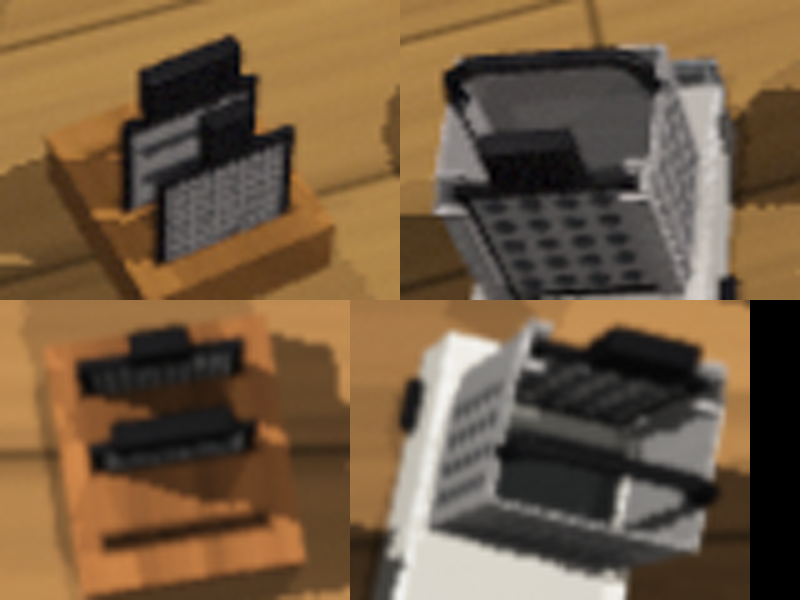

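The fine plate is the one in the far slot: tiny holes and a narrow grip, with its grip at top px (257,182). The slicing plate is in the middle slot, with slits and a wide grip, at (258,199). The empty slot is at top px (262,216). The coarse plate is in the grater, black and grey with its grip at top px (421,161). The turquoise plates at (338,197) and (405,128) aren't meant. I'll take numbers now.

```bash
cat > h.py <<'E'
import numpy as np
from rig import *
def ray(n,p):
    c=get_calibration(n);T=np.array(c["T"]);p=np.atleast_2d(p).astype(float)
    d=np.c_[(p[:,0]-c["cx"])/c["fx"],(p[:,1]-c["cy"])/c["fy"],np.ones(len(p))]@T[:3,:3].T
    return T[:3,3],d
def on(n,p,z):
    o,d=ray(n,p);return o+d*((z-o[2])/d[:,2])[:,None]
def px(n,P):
    c=get_calibration(n);T=np.array(c["T"]);q=(np.atleast_2d(P)-T[:3,3])@T[:3,:3]
    return np.c_[q[:,0]/q[:,2]*c["fx"]+c["cx"],q[:,1]/q[:,2]*c["fy"]+c["cy"]]
E
python3 - <<'E'
from h import *
import cv2
t=cv2.imread("pics/top0.png");s=cv2.imread("pics/scene0.png")
cr=lambda x0,y0,oy,P:np.array([[x0+(x+.5)/5-.5,y0+(y-oy+.5)/5-.5] for x,y in P])
P=on("top",cr(225,170,300,[(45,350),(265,318),(305,563),(85,597)]),.042);print("rack corners",P.round(4),np.linalg.norm(np.diff(P,axis=0),axis=1).round(4),P.mean(0))
S=on("top",cr(225,170,300,[(103,543),(270,517)]),.042);print("slot0",S.round(4),S.mean(0),np.degrees(np.arctan2(*(S[0]-S[1])[:2])))
# rack mask scan
hsv=cv2.cvtColor(t,cv2.COLOR_BGR2HSV)
print("rack hsv",hsv[205:228:4,240:286:6,:].tolist()[3], "table",hsv[240,250:260].tolist()[0])
v=hsv[:,:,2]
def blob(n,im,x,y,w,h,th,z):
    g=cv2.cvtColor(im,cv2.COLOR_BGR2GRAY)[y:y+h,x:x+w]
    g=cv2.resize(g,None,fx=8,fy=8,interpolation=cv2.INTER_CUBIC)
    m=(g<th).astype(np.uint8);cs,_=cv2.findContours(m,0,2)
    c=max(cs,key=cv2.contourArea);r=cv2.minAreaRect(c)
    b=(cv2.boxPoints(r)+.5)/8-.5+[x,y]
    Q=on(n,b,z);print(n,"box px",b.round(1).tolist());print(" world",Q.round(4)[:,:2].tolist(),"c",Q.mean(0).round(4),"sides",np.linalg.norm(np.diff(Q,axis=0),axis=1).round(4))
blob("top",t,242,211,42,10,75,.042)
v=cv2.cvtColor(t,cv2.COLOR_BGR2GRAY)
print(v[152:172,405:440:1][::2])
E
```

```text
rack corners [[0.6501 0.2523 0.042 ]
 [0.6658 0.134  0.042 ]
 [0.5332 0.1155 0.042 ]
 [0.5174 0.2326 0.042 ]] [0.1193 0.1338 0.1182] [0.59162277 0.18358922 0.042     ]
slot0 [[0.5459 0.2227 0.042 ]
 [0.5582 0.1336 0.042 ]] [0.55202513 0.17816332 0.042     ] -7.829589833514828
rack hsv [[14, 165, 184], [13, 167, 90], [13, 168, 50], [12, 167, 55], [13, 168, 112], [13, 169, 155], [13, 166, 189], [14, 166, 192]] table [16, 146, 184]
top box px [[244.8, 216.5], [280.7, 209.5], [281.6, 214.0], [245.7, 220.9]]
 world [[0.5506, 0.2237], [0.5673, 0.1277], [0.5554, 0.1257], [0.5387, 0.2216]] c [0.553  0.1747 0.042 ] sides [0.0975 0.0121 0.0974]
[[145 152 153 153 153 152 153 153 152 152 153 153 153 153 153 152 152 151
  152 152 152 152 152 152 152 152 151 151 151 152 152 151 151 151 151]
 [152 153 154 154 153 153 153 152 150 141 129 134 139 148 150 150 151 152
  153 152 152 153 152 152 152 151 151 151 151 151 151 151 151 151 151]
 [154 154 154 155 153 147 132 109  62  37  32  37  38  45  56  73  95 113
  119 126 138 148 149 150 150 152 152 152 152 152 153 151 152 152 152]
 [106 121 129 128 112 
[... 293 characters left out ...]
   7   6   6   7   7   7   7   7   9   9  11  13
   13  15  17  18  21  21  21  29  66 125 162 168 170 166 159 155 155]
 [ 60  56  53  57  58  37  31  30  34  35  23  13   9   8   7   7   8   7
    8   7   7   7   6   9  13  30  65  98 114 126 136 152 160 157 156]
 [ 44  40  37  42  47  50  58  58  50  47  44  36  37  44  42  42  33  25
   17  13  12  13  15  14  13  14  17  23  42  65  71 102 138 153 154]
 [ 41  46  53  57  53  41  35  34  38  46  51  49  50  57  49  41  40  41
   43  43  34  30  31  27  21  16  25  36  44  51  71 109 131 136 137]
 [ 36  37  34  30  30  33  41  51  51  48  45  36  32  32  31  34  38  33
   29  24  28  32  39  42  52  77 120 148 145 128 106 114 124 128 128]]
```

Run:
```python
import cv2,numpy as np
t=cv2.imread("pics/top0.png");s=cv2.imread("pics/scene0.png")
f=lambda im,x,y,w,h,k:cv2.resize(cv2.convertScaleAbs(im[y:y+h,x:x+w],alpha=1.5,beta=15),(w*k,h*k),interpolation=cv2.INTER_CUBIC)
cv2.imwrite("pics/crop2.png",np.vstack([np.hstack([f(t,395,150,50,37,8),f(t,235,170,50,37,8)]),np.hstack([f(s,122,215,50,37,8),f(s,265,180,50,37,8)])]))
```

```text
(no output)
```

View pics/crop2.png

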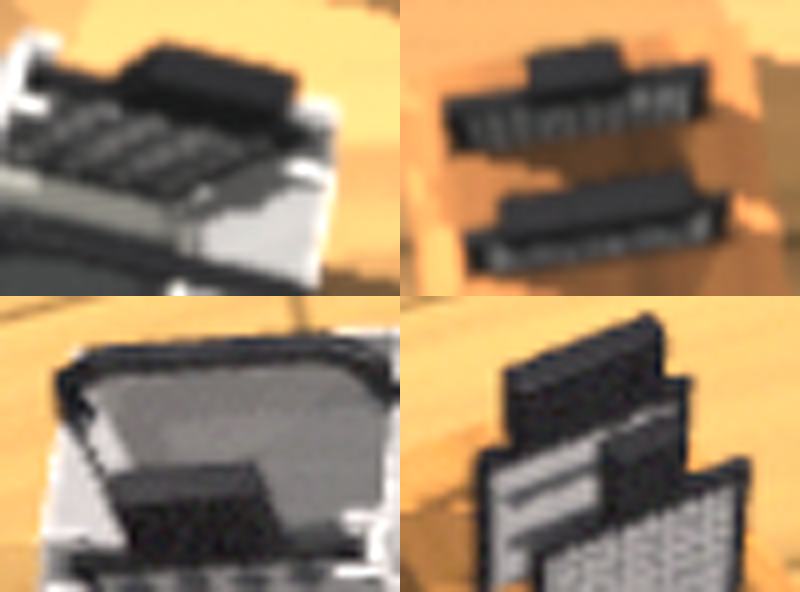

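The crops confirm it. Coarse grip: top-view corners at about (414,155), (432,160), (431,164), (412,160). Fine grip: narrow, at about (251–262, 176–180) in the top view. Slicing plate: wide grip, behind it in the scene view. Next, triangulation.

```bash
python3 - <<'E'
from h import *
a8=lambda x0,y0,P:np.array([[x0+(x+.5)/8-.5,y0+(y+.5)/8-.5] for x,y in P])
def rep(l,n,p,z):
    Q=on(n,p,z)[:,:2];d=np.diff(Q,axis=0);print(l,n,Q.round(4).tolist(),"c",Q.mean(0).round(4),"len",np.linalg.norm(d,axis=1).round(3),"yaw",np.degrees(np.arctan2(d[:,1],d[:,0])).round(1))
# coarse grip top z=.189, corners: back-left, back-right, front-right, front-left (top view)
rep("coarse","top",a8(395,150,[(160,42),(298,78),(292,112),(148,72)]),.189)
rep("coarse","scene",a8(122,215,[(140,168),(258,166),(268,204),(120,206)]),.189)
rep("coarseplate","scene",a8(122,215,[(80,258),(365,258)]),.153)
rep("fine","top",a8(235,170,[(128,55),(215,42),(224,72),(130,86)]),.149)
rep("fineplate","top",a8(235,170,[(46,98),(306,64)]),.113)
rep("fine","scene",a8(265,180,[(200,140),(280,115)]),.149)
rep("slic","top",a8(235,170,[(98,198),(290,170),(297,192),(98,228)]),.149)
a5=lambda x0,y0,P:np.array([[x0+(x+.5)/5-.5,y0+(y+.5)/5-.5] for x,y in P])
# tower top corners, top view z=.15 (crop1 panel offset 350,300): far-left, far-right, near-right, near-left
rep("tower","top",a5(362,150,[(540-350,322-300),(722-350,372-300),(698-350,562-300-12),(505-350,502-300)]),.15)
rep("tower","scene",a5(120,210,[(445-400,212),(658-400,205),(655-400,50),(445-400,60)]),.15)
th=np.radians(7.7);c=np.array([.5916,.1836]);u=np.array([np.cos(th),np.sin(th)]);w=np.array([-u[1],u[0]])
C=[np.r_[c+sx*.0675*u+sy*.06*w,.042] for sx,sy in((1,1),(1,-1),(-1,-1),(-1,1))]
print("rack reproj scene",px("scene",C).round(1).tolist())
E
python3 - <<'E'
import cv2
s=cv2.imread("pics/scene0.png");t=cv2.imread("pics/top0.png")
import numpy as np
f=lambda im,x,y,w,h,k:cv2.resize(cv2.convertScaleAbs(im[y:y+h,x:x+w],alpha=1.5,beta=15),(w*k,h*k),interpolation=cv2.INTER_CUBIC)
cv2.imwrite("pics/crop3.png",np.hstack([f(t,363,150,80,85,5),f(s,120,210,80,85,5)]))
E
```

```text
coarse top [[0.6768, -0.1816], [0.6656, -0.222], [0.6555, -0.2196], [0.6679, -0.1776]] c [ 0.6664 -0.2002] len [0.042 0.01  0.044] yaw [-105.5  166.8   73.5]
coarse scene [[0.6558, -0.2123], [0.6665, -0.1794], [0.681, -0.1787], [0.6675, -0.2196]] c [ 0.6677 -0.1975] len [0.035 0.015 0.043] yaw [  71.9    2.6 -108.4]
coarseplate scene [[0.655, -0.2393], [0.6833, -0.1583]] c [ 0.6691 -0.1988] len [0.086] yaw [70.7]
fine top [[0.6385, 0.2037], [0.642, 0.1776], [0.6329, 0.175], [0.629, 0.2033]] c [0.6356 0.1899] len [0.026 0.01  0.028] yaw [ -82.2 -164.5   97.7]
fineplate top [[0.6319, 0.2304], [0.6414, 0.1493]] c [0.6366 0.1898] len [0.082] yaw [-83.3]
fine scene [[0.6311, 0.1752], [0.6297, 0.2042]] c [0.6304 0.1897] len [0.029] yaw [92.7]
slic top [[0.5954, 0.2133], [0.6029, 0.1558], [0.5962, 0.1538], [0.5863, 0.2134]] c [0.5952 0.1841] len [0.058 0.007 0.06 ] yaw [ -82.6 -163.6   99.4]
tower top [[0.6885, -0.1609], [0.6625, -0.2498], [0.575, -0.2328], [0.6, -0.1392]] c [ 0.6315 -0.1957] len [0.093 0.089 0.097] yaw [-106.3  169.    75. ]
tower scene [[0.6654, -0.2484], [0.6952, -0.1513], [0.6021, -0.1361], [0.5733, -0.2374]] c [ 0.634  -0.1933] len [0.102 0.094 0.105] yaw [  72.9  170.7 -105.8]
rack reproj scene [[316.4, 219.0], [279.1, 234.6], [258.5, 201.1], [294.3, 187.2]]
```

View pics/crop3.png

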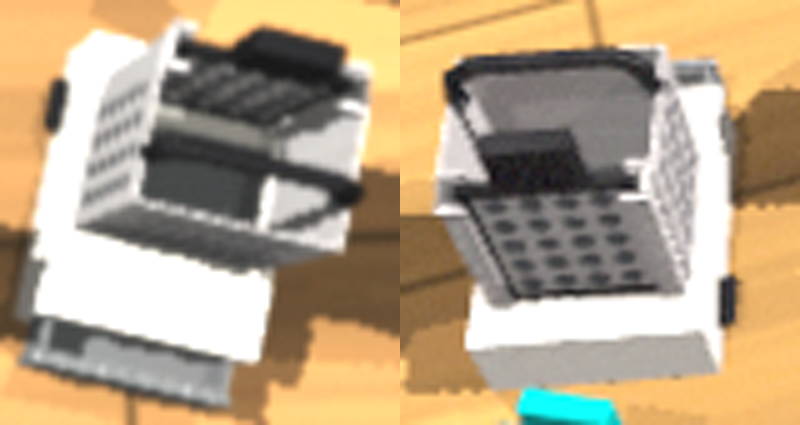

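The tray front shows at the bottom of the top crop, its edge running from about (367,221) to (409,231). The base front edge runs from (370,212) to (415,222). I'll refine the yaw from the base edges.

Run:
```python
from h import *
a5=lambda x0,y0,P:np.array([[x0+(x+.5)/5-.5,y0+(y+.5)/5-.5] for x,y in P])
def rep(l,n,p,z):
    Q=on(n,p,z)[:,:2];d=np.diff(Q,axis=0);print(l,n,Q.round(4).tolist(),"len",np.linalg.norm(d,axis=1).round(3),"yaw",np.degrees(np.arctan2(d[:,1],d[:,0])).round(1))
rep("base","top",a5(363,150,[(96,32),(38,312),(262,362)]),.048)
rep("base","scene",a5(120,210,[(68,342),(318,325),(318,85)]),.048)
rep("tray","top",a5(363,150,[(22,355),(230,403)]),.04)
for y in(-14,-15.5,-17):
  t=np.radians(y);u=np.array([np.cos(t),np.sin(t)]);w=np.array([-u[1],u[0]]);o=np.array([.667,-.199])-.038*u
  C=[np.r_[o+x*u+yy*w,.048] for x,yy in((.065,.06),(-.09,.06),(-.09,-.06),(.065,-.06))]
  print(y,o.round(4),"top",((px("top",C)-[363,150]+.5)*5-.5).round().tolist(),"scene",((px("scene",C)-[120,210]+.5)*5-.5).round().tolist())
```

```text
base top [[0.7079, -0.15], [0.5559, -0.1115], [0.5268, -0.2316]] len [0.157 0.124] yaw [ 165.8 -103.6]
base scene [[0.6742, -0.266], [0.7069, -0.1431], [0.5558, -0.1132]] len [0.127 0.154] yaw [ 75.1 168.8]
tray top [[0.5335, -0.1041], [0.5054, -0.2162]] len [0.116] yaw [-104.]
-14 [ 0.6301 -0.1898] top [[91.0, 32.0], [35.0, 309.0], [252.0, 359.0], [305.0, 82.0]] scene [[310.0, 329.0], [324.0, 86.0], [107.0, 102.0], [73.0, 348.0]]
-15.5 [ 0.6304 -0.1888] top [[93.0, 30.0], [29.0, 305.0], [245.0, 361.0], [306.0, 85.0]] scene [[309.0, 332.0], [330.0, 87.0], [113.0, 99.0], [72.0, 345.0]]
-17 [ 0.6307 -0.1879] top [[95.0, 28.0], [24.0, 301.0], [239.0, 362.0], [307.0, 88.0]] scene [[307.0, 334.0], [336.0, 89.0], [120.0, 96.0], [72.0, 343.0]]
```

Emit:
{"method": "arm_command", "body": {
  "slide": [
    [0.029, -0.023, 0.006],
    [0.058, -0.047, 0.012],
    [0.088, -0.07, 0.018],
    [0.117, -0.094, 0.024],
    [0.146, -0.118, 0.03],
    [0.175, -0.141, 0.036],
    [0.204, -0.165, 0.042],
    [0.234, -0.188, 0.048],
    [0.263, -0.212, 0.054],
    [0.28, -0.226, 0.06]
  ],
  "roll": [5, 10, 15, 20, 25, 30, 30.5, 30.5, 30.5, 30.5],
  "grip": 0
}}

```text
time: 0.93
tcp_pos: [0.3845, -0.2985, 0.1893]
tcp_rot: [-179.9, -0.0, -13.7]
force: [1.6, -0.4, -0.0]
width: 0.0237
finger_force: 0.0
```

Emit:
{"method": "arm_command", "body": {
  "slide": [
    [0.012, -0.034, 0.01],
    [0.025, -0.067, 0.02],
    [0.037, -0.101, 0.035],
    [0.05, -0.134, 0.055],
    [0.062, -0.168, 0.08],
    [0.062, -0.168, 0.115],
    [0.062, -0.168, 0.145],
    [0.062, -0.168, 0.166],
    [0.062, -0.168, 0.166],
    [0.062, -0.168, 0.166]
  ],
  "roll": [0, 0, 0, 0, 0, 0, 0, 0, 0, 0]
}}

```text
time: 1.77
tcp_pos: [0.4819, -0.1545, 0.023]
tcp_rot: [180.0, 0.1, -14.0]
force: [0.3, -0.8, -0.3]
width: 0.0005
finger_force: 0.0
```

Emit:
{"method": "arm_command", "body": {
  "slide": [
    [0.008, 0, 0],
    [0.016, 0, 0],
    [0.023, 0, 0],
    [0.029, 0, 0],
    [0.034, 0, 0],
    [0.038, 0, 0],
    [0.042, 0, 0],
    [0.046, 0, 0],
    [0.049, 0, 0],
    [0.049, 0, 0]
  ],
  "roll": [0, 0, 0, 0, 0, 0, 0, 0, 0, 0]
}}

```text
time: 2.6
tcp_pos: [0.5312, -0.1667, 0.0237]
tcp_rot: [180.0, -0.1, -14.0]
force: [0.4, -0.3, 0.7]
width: 0.0006
finger_force: 0.0
```

Run:
```python
from h import *
import cv2
s=get_state();print(s["tcp_pos"],s["force"])
t=read_camera("top")[:,:,::-1]
cv2.imwrite("pics/tray1.png",cv2.resize(t[150:240,355:455],(800,720),interpolation=cv2.INTER_CUBIC)[120:720])
```

```text
[ 0.53122316 -0.16671345  0.02370449] [ 0.44058445 -0.25381063  0.72460381]
```

Emit:
{"method": "arm_command", "body": {
  "slide": [
    [0.001, 0, 0],
    [0.002, 0, 0],
    [0.003, 0, 0],
    [0.004, 0, 0],
    [0.004, 0, 0],
    [0.005, 0, 0],
    [0.005, 0, 0],
    [0.006, 0, 0],
    [0.006, 0, 0],
    [0.006, 0, 0]
  ],
  "roll": [0, 0, 0, 0, 0, 0, 0, 0, 0, 0]
}}

```text
time: 3.48
tcp_pos: [0.5333, -0.1672, 0.0236]
tcp_rot: [-180.0, 0.3, -14.0]
force: [-6.4, 2.0, 5.2]
width: 0.0005
finger_force: 3.4
```

Emit:
{"method": "arm_command", "body": {
  "slide": [
    [-0.02, 0, -0.005],
    [-0.03, 0, -0.04],
    [-0.03, 0, -0.08],
    [-0.03, 0, -0.12],
    [-0.03, 0, -0.16],
    [-0.025, 0, -0.2],
    [-0.01, 0, -0.236],
    [0.03, 0, -0.246],
    [0.07, 0, -0.246],
    [0.105, 0, -0.246]
  ],
  "roll": [0, 0, 0, 0, 0, 0, 0, 0, 0, 0],
  "grip": 0.085
}}

```text
time: 4.32
tcp_pos: [0.6416, -0.1939, 0.2725]
tcp_rot: [180.0, -0.4, -13.9]
force: [0.4, -0.0, 0.3]
width: 0.0648
finger_force: 0.0
```

Emit:
{"method": "arm_command", "body": {
  "slide": [
    [0.015, 0, 0],
    [0.029, 0, 0.0],
    [0.029, 0, 0.03],
    [0.029, 0, 0.06],
    [0.029, 0, 0.08],
    [0.029, 0, 0.092],
    [0.029, 0, 0.1],
    [0.029, 0, 0.1],
    [0.029, 0, 0.1],
    [0.029, 0, 0.1]
  ],
  "roll": [0, 0, 0, 0, 0, 0, 0, 0, 0, 0]
}}

```text
time: 5.15
tcp_pos: [0.6674, -0.2007, 0.1714]
tcp_rot: [180.0, -0.2, -14.0]
force: [-0.4, -0.4, 0.5]
width: 0.0848
finger_force: 0.0
```

Run:
```python
from h import *
import cv2
s=get_state();print(s["tcp_pos"],s["tcp_rot"],s["force"])
a=read_camera("top")[:,:,::-1];b=read_camera("scene")[:,:,::-1]
f=lambda im,x,y,w,h,k:cv2.resize(cv2.convertScaleAbs(im[y:y+h,x:x+w],alpha=1.4,beta=10),(w*k,h*k),interpolation=cv2.INTER_CUBIC)
cv2.imwrite("pics/grasp1.png",np.hstack([f(a,355,140,80,100,5),f(b,110,180,80,100,5)]))
```

```text
[ 0.66736547 -0.20066108  0.17143465] [179.98872437  -0.19779161 -13.95655736] [-0.40195353 -0.36141451  0.45179663]
```

View pics/grasp1.png

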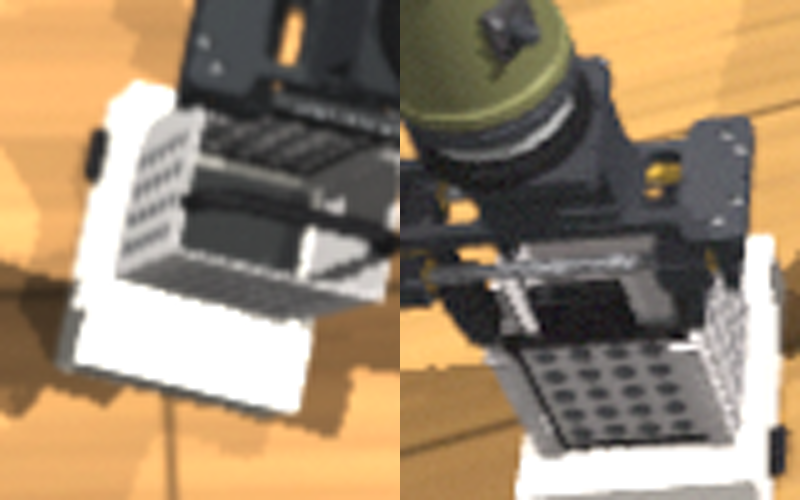

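The tray is shut flush in the top view (front edge at the base's lower edge). The jaws straddle the coarse grip, so I'll close.

Emit:
{"method": "arm_command", "body": {
  "slide": [
    [0, 0, 0],
    [0, 0, 0],
    [0, 0, 0],
    [0, 0, 0],
    [0, 0, 0],
    [0, 0, 0],
    [0, 0, 0],
    [0, 0, 0],
    [0, 0, 0],
    [0, 0, 0]
  ],
  "roll": [0, 0, 0, 0, 0, 0, 0, 0, 0, 0],
  "grip": 0.03,
  "force": 15
}}

```text
time: 6.08
tcp_pos: [0.6659, -0.2013, 0.1698]
tcp_rot: [179.9, -0.0, -14.0]
force: [-0.5, -3.3, 0.5]
width: 0.0442
finger_force: 15.0
```

Emit:
{"method": "arm_command", "body": {
  "slide": [
    [0, 0.001, 0],
    [0, 0.001, -0.005],
    [0, 0.001, -0.015],
    [0, 0.001, -0.03],
    [0, 0.001, -0.05],
    [0, 0.001, -0.07],
    [0, 0.001, -0.09],
    [0, 0.001, -0.115],
    [0, 0.001, -0.14],
    [0, 0.001, -0.16]
  ],
  "roll": [0, 0, 0, 0, 0, 0, 0, 0, 0, 0],
  "force": 25
}}

```text
time: 6.92
tcp_pos: [0.6665, -0.1997, 0.3328]
tcp_rot: [-179.9, -0.1, -13.9]
force: [0.3, -0.5, -1.5]
width: 0.0437
finger_force: 25.0
```

Emit:
{"method": "arm_command", "body": {
  "slide": [
    [-0.01, -0.017, 0],
    [-0.028, -0.047, 0],
    [-0.048, -0.08, 0],
    [-0.069, -0.115, 0],
    [-0.09, -0.15, 0],
    [-0.111, -0.185, 0],
    [-0.132, -0.22, 0],
    [-0.153, -0.255, 0],
    [-0.174, -0.29, 0],
    [-0.189, -0.316, 0]
  ],
  "roll": [0, -3, -6, -9, -12, -15, -18, -20, -21.7, -21.7]
}}

```text
time: 7.75
tcp_pos: [0.5564, 0.1566, 0.3308]
tcp_rot: [-179.8, 0.0, 8.1]
force: [0.2, 0.5, -0.6]
width: 0.0436
finger_force: 25.0
```

Emit:
{"method": "arm_command", "body": {
  "slide": [
    [-0.002, -0.014, 0],
    [-0.004, -0.024, 0.01],
    [-0.0044, -0.0273, 0.035],
    [-0.0044, -0.0273, 0.06],
    [-0.0044, -0.0273, 0.085],
    [-0.0044, -0.0273, 0.11],
    [-0.0044, -0.0273, 0.13],
    [-0.0044, -0.0273, 0.14],
    [-0.0044, -0.0273, 0.14],
    [-0.0044, -0.0273, 0.14]
  ],
  "roll": [0, 0, 0, 0, 0, 0, 0, 0, 0, 0]
}}

```text
time: 8.58
tcp_pos: [0.5511, 0.1774, 0.1903]
tcp_rot: [180.0, -0.0, 7.7]
force: [-0.6, -0.1, 1.0]
width: 0.0438
finger_force: 25.0
```

Run:
```python
from h import *
import cv2
s=get_state();print(s["tcp_pos"],s["tcp_rot"],s["force"])
a=read_camera("top")[:,:,::-1];b=read_camera("scene")[:,:,::-1]
f=lambda im,x,y,w,h,k:cv2.resize(cv2.convertScaleAbs(im[y:y+h,x:x+w],alpha=1.4,beta=10),(w*k,h*k),interpolation=cv2.INTER_CUBIC)
cv2.imwrite("pics/place1.png",np.hstack([f(a,225,165,66,90,6),f(b,250,165,66,90,6)]))
c,p=np.array([.5916,.1836]),np.radians(7.7)
```

```text
[0.55112621 0.17738117 0.19026509] [ 1.79999075e+02 -2.61771643e-02  7.71512221e+00] [-0.60425349 -0.13681242  0.97289579]
```

View pics/place1.png

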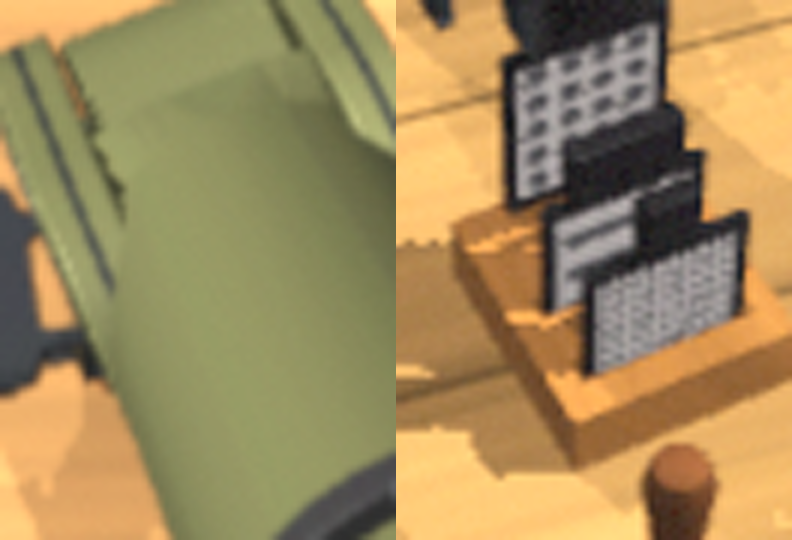

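The scene view shows the coarse plate hanging over the near slot, its foot's left corner at about px (270,200), parallel to the slicing plate. I'll lower it carefully.

Emit:
{"method": "arm_command", "body": {
  "slide": [
    [0, 0, 0.01],
    [0, 0, 0.018],
    [0, 0, 0.024],
    [0, 0, 0.026],
    [0, 0, 0.028],
    [0, 0, 0.03],
    [0, 0, 0.032],
    [0, 0, 0.033],
    [0, 0, 0.034],
    [0, 0, 0.034]
  ],
  "roll": [0, 0, 0, 0, 0, 0, 0, 0, 0, 0]
}}

```text
time: 9.52
tcp_pos: [0.5506, 0.1775, 0.1556]
tcp_rot: [180.0, 0.0, 7.8]
force: [-0.4, -0.0, -1.7]
width: 0.0437
finger_force: 25.0
```

Emit:
{"method": "arm_command", "body": {
  "slide": [
    [0, 0, 0.004],
    [0, 0, 0.008],
    [0, 0, 0.012],
    [0, 0, 0.015],
    [0, 0, 0.018],
    [0, 0, 0.02],
    [0, 0, 0.022],
    [0, 0, 0.024],
    [0, 0, 0.024],
    [0, 0, 0.024]
  ],
  "roll": [0, 0, 0, 0, 0, 0, 0, 0, 0, 0]
}}

```text
time: 10.35
tcp_pos: [0.5506, 0.1775, 0.1316]
tcp_rot: [180.0, 0.0, 7.7]
force: [-0.1, 0.0, -0.8]
width: 0.0438
finger_force: 25.0
```

Emit:
{"method": "arm_command", "body": {
  "slide": [
    [0, 0, 0.001],
    [0, 0, 0.001],
    [0, 0, 0.002],
    [0, 0, 0.002],
    [0, 0, 0.003],
    [0, 0, 0.003],
    [0, 0, 0.004],
    [0, 0, 0.004],
    [0, 0, 0.004],
    [0, 0, 0.004]
  ],
  "roll": [0, 0, 0, 0, 0, 0, 0, 0, 0, 0]
}}

```text
time: 11.18
tcp_pos: [0.5518, 0.1772, 0.1293]
tcp_rot: [180.0, -0.2, 7.7]
force: [-0.8, -0.5, 10.3]
width: 0.0437
finger_force: 25.0
```

Emit:
{"method": "arm_command", "body": {
  "slide": [
    [0, 0, -0.003],
    [0, 0, -0.003],
    [0, 0, -0.003],
    [0, 0, -0.003],
    [0, 0, -0.005],
    [0, 0, -0.015],
    [0, 0, -0.035],
    [0, 0, -0.06],
    [0, 0, -0.09],
    [0, 0, -0.115]
  ],
  "roll": [0, 0, 0, 0, 0, 0, 0, 0, 0, 0],
  "grip": 0.075
}}

```text
time: 12.02
tcp_pos: [0.5508, 0.1775, 0.245]
tcp_rot: [-180.0, -0.1, 7.7]
force: [0.0, 0.3, -0.2]
width: 0.0752
finger_force: 0.0
```

Emit:
{"method": "arm_command", "body": {
  "slide": [
    [0.02, 0, 0],
    [0.05, 0, 0],
    [0.075, 0, 0.0],
    [0.083, 0, 0.02],
    [0.083, 0, 0.05],
    [0.083, 0, 0.08],
    [0.083, 0, 0.1],
    [0.083, 0, 0.112],
    [0.083, 0, 0.112],
    [0.083, 0, 0.112]
  ],
  "roll": [0, 0, 0, 0, 0, 0, 0, 0, 0, 0]
}}

```text
time: 12.85
tcp_pos: [0.6332, 0.1888, 0.1312]
tcp_rot: [180.0, -0.0, 7.8]
force: [-0.1, -0.3, 0.6]
width: 0.0742
finger_force: 0.0
```

Run:
```python
from h import *
import cv2
s=get_state();print(s["tcp_pos"],s["tcp_rot"],s["force"])
b=read_camera("scene")[:,:,::-1]
cv2.imwrite("pics/grasp2.png",cv2.resize(cv2.convertScaleAbs(b[150:250,240:340],alpha=1.4,beta=10),(600,600),interpolation=cv2.INTER_CUBIC))
```

```text
[0.63315404 0.18880191 0.13124903] [ 1.79996990e+02 -1.97256382e-02  7.75284522e+00] [-0.09648864 -0.34502822  0.63363749]
```

View pics/grasp2.png

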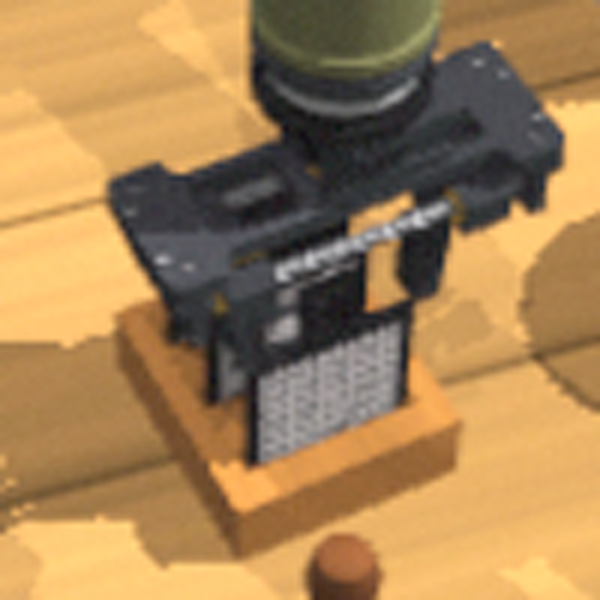

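The jaws straddle the narrow grip of the fine plate, which has tiny holes, at crop (325,320). I'll close and lift.

Emit:
{"method": "arm_command", "body": {
  "slide": [
    [0, 0, 0],
    [0, 0, 0],
    [0, 0, 0],
    [0, 0, 0],
    [0, 0, 0],
    [0, 0, 0],
    [0, 0, 0],
    [0, 0, 0],
    [0, 0, 0],
    [0, 0, 0]
  ],
  "roll": [0, 0, 0, 0, 0, 0, 0, 0, 0, 0],
  "grip": 0.02,
  "force": 15
}}

```text
time: 13.73
tcp_pos: [0.6329, 0.1886, 0.1307]
tcp_rot: [180.0, -0.0, 7.7]
force: [-0.0, -0.6, 0.2]
width: 0.0301
finger_force: 15.0
```

Emit:
{"method": "arm_command", "body": {
  "slide": [
    [0, 0, 0],
    [0, 0, -0.003],
    [0, 0, -0.01],
    [0, 0, -0.02],
    [0, 0, -0.04],
    [0, 0, -0.07],
    [0, 0, -0.1],
    [0, 0, -0.135],
    [0, 0, -0.17],
    [0, 0, -0.2]
  ],
  "roll": [0, 0, 0, 0, 0, 0, 0, 0, 0, 0],
  "force": 25
}}

```text
time: 14.57
tcp_pos: [0.633, 0.1888, 0.3346]
tcp_rot: [-180.0, -0.2, 7.7]
force: [1.0, -0.3, 0.0]
width: 0.0297
finger_force: 25.0
```

Emit:
{"method": "arm_command", "body": {
  "slide": [
    [-0.001, 0.02, 0],
    [-0.003, 0.055, 0],
    [-0.005, 0.092, 0],
    [-0.007, 0.13, 0],
    [-0.009, 0.17, 0],
    [-0.011, 0.21, 0],
    [-0.013, 0.25, 0],
    [-0.015, 0.29, 0],
    [-0.017, 0.33, 0],
    [-0.019, 0.36, 0]
  ],
  "roll": [0, 3, 6, 9, 12, 15, 18, 20, 21.7, 21.7]
}}

```text
time: 15.4
tcp_pos: [0.6619, -0.1751, 0.332]
tcp_rot: [179.9, -0.1, -14.2]
force: [-0.6, -1.8, -0.6]
width: 0.0298
finger_force: 25.0
```

Emit:
{"method": "arm_command", "body": {
  "slide": [
    [0.004, 0.012, 0],
    [0.008, 0.023, 0],
    [0.0101, 0.0289, 0.0],
    [0.0101, 0.0289, 0.012],
    [0.0101, 0.0289, 0.024],
    [0.0101, 0.0289, 0.034],
    [0.0101, 0.0289, 0.041],
    [0.0101, 0.0289, 0.043],
    [0.0101, 0.0289, 0.043],
    [0.0101, 0.0289, 0.043]
  ],
  "roll": [0, 0, 0, 0, 0, 0, 0, 0, 0, 0]
}}

```text
time: 16.23
tcp_pos: [0.6658, -0.2007, 0.2882]
tcp_rot: [-180.0, -0.0, -13.9]
force: [0.1, -0.1, -0.4]
width: 0.0297
finger_force: 25.0
```

Run:
```python
from h import *
import cv2
s=get_state();print(s["tcp_pos"],s["tcp_rot"],s["force"])
a=read_camera("top")[:,:,::-1];b=read_camera("scene")[:,:,::-1]
f=lambda im,x,y,w,h,k:cv2.resize(cv2.convertScaleAbs(im[y:y+h,x:x+w],alpha=1.4,beta=10),(w*k,h*k),interpolation=cv2.INTER_CUBIC)
cv2.imwrite("pics/ins1.png",np.hstack([f(a,245,165,40,60,10)[:600],f(b,120,190,40,60,10)]))
```

```text
[ 0.66578336 -0.20066659  0.28818579] [-1.79995389e+02 -4.22482119e-02 -1.39160808e+01] [ 0.13211621 -0.10410534 -0.37860014]
```

View pics/ins1.png

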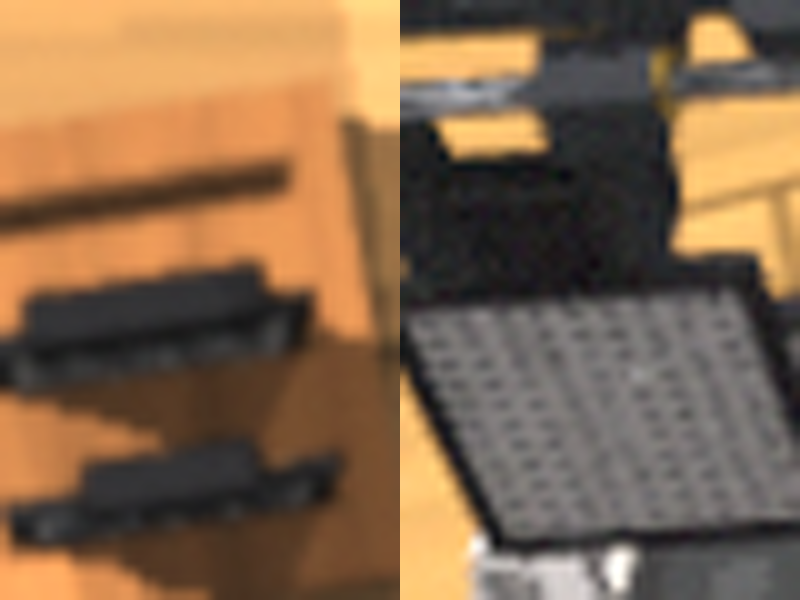

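The coarse plate stands in the near slot (top px (262,213)), the slicing plate is untouched, and the fine plate hangs over the grater mouth. Now lowering it.

Emit:
{"method": "arm_command", "body": {
  "slide": [
    [0, 0, 0.006],
    [0, 0, 0.011],
    [0, 0, 0.014],
    [0, 0, 0.016],
    [0, 0, 0.018],
    [0, 0, 0.02],
    [0, 0, 0.022],
    [0, 0, 0.024],
    [0, 0, 0.026],
    [0, 0, 0.027]
  ],
  "roll": [0, 0, 0, 0, 0, 0, 0, 0, 0, 0]
}}

```text
time: 17.17
tcp_pos: [0.6653, -0.201, 0.2604]
tcp_rot: [180.0, 0.0, -14.0]
force: [0.2, 0.8, -0.3]
width: 0.0299
finger_force: 25.0
```

Emit:
{"method": "arm_command", "body": {
  "slide": [
    [0, 0, 0.002],
    [0, 0, 0.004],
    [0, 0, 0.006],
    [0, 0, 0.008],
    [0, 0, 0.011],
    [0, 0, 0.014],
    [0, 0, 0.018],
    [0, 0, 0.022],
    [0, 0, 0.026],
    [0, 0, 0.03]
  ],
  "roll": [0, 0, 0, 0, 0, 0, 0, 0, 0, 0]
}}

```text
time: 18.0
tcp_pos: [0.6654, -0.201, 0.2302]
tcp_rot: [180.0, 0.0, -14.0]
force: [0.4, 0.3, -0.1]
width: 0.0298
finger_force: 25.0
```

Emit:
{"method": "arm_command", "body": {
  "slide": [
    [0, 0, 0.006],
    [0, 0, 0.012],
    [0, 0, 0.018],
    [0, 0, 0.025],
    [0, 0, 0.032],
    [0, 0, 0.039],
    [0, 0, 0.046],
    [0, 0, 0.051],
    [0, 0, 0.054],
    [0, 0, 0.056]
  ],
  "roll": [0, 0, 0, 0, 0, 0, 0, 0, 0, 0]
}}

```text
time: 18.83
tcp_pos: [0.6652, -0.2013, 0.1742]
tcp_rot: [180.0, 0.0, -14.0]
force: [-0.0, -0.7, 0.4]
width: 0.0297
finger_force: 25.0
```

Emit:
{"method": "arm_command", "body": {
  "slide": [
    [0, 0, 0.001],
    [0, 0, 0.002],
    [0, 0, 0.003],
    [0, 0, 0.004],
    [0, 0, 0.005],
    [0, 0, 0.006],
    [0, 0, 0.006],
    [0, 0, 0.007],
    [0, 0, 0.007],
    [0, 0, 0.007]
  ],
  "roll": [0, 0, 0, 0, 0, 0, 0, 0, 0, 0]
}}

```text
time: 19.67
tcp_pos: [0.6661, -0.2017, 0.1705]
tcp_rot: [180.0, -0.2, -14.0]
force: [-3.1, -0.7, 12.2]
width: 0.0299
finger_force: 25.0
```

Contact came at the expected home height. Releasing and retreating upward.

Emit:
{"method": "arm_command", "body": {
  "slide": [
    [0, 0, -0.004],
    [0, 0, -0.004],
    [0, 0, -0.004],
    [0, 0, -0.004],
    [0, 0, -0.004],
    [0, 0, -0.01],
    [0, 0, -0.03],
    [0, 0, -0.06],
    [0, 0, -0.095],
    [0, 0, -0.13]
  ],
  "roll": [0, 0, 0, 0, 0, 0, 0, 0, 0, 0],
  "grip": 0.07
}}

```text
time: 20.5
tcp_pos: [0.665, -0.2009, 0.2989]
tcp_rot: [-180.0, 0.1, -14.0]
force: [0.8, -0.6, 0.3]
width: 0.0697
finger_force: 0.0
```

Emit:
{"method": "arm_command", "body": {
  "slide": [
    [-0.03, 0, 0],
    [-0.065, 0, 0],
    [-0.1, 0, 0],
    [-0.135, 0, 0],
    [-0.17, 0, 0],
    [-0.2, 0, 0],
    [-0.22, 0, 0],
    [-0.23, 0, 0],
    [-0.23, 0, 0],
    [-0.23, 0, 0]
  ],
  "roll": [0, 0, 0, 0, 0, 0, 0, 0, 0, 0]
}}

```text
time: 21.33
tcp_pos: [0.4427, -0.1457, 0.2983]
tcp_rot: [-180.0, -0.1, -14.0]
force: [0.4, 0.3, 0.9]
width: 0.0702
finger_force: 0.0
```

Run:
```python
from h import *
import cv2
s=get_state();print(s["tcp_pos"],s["force"],s["time"])
a=read_camera("top")[:,:,::-1];b=read_camera("scene")[:,:,::-1]
f=lambda im,x,y,w,h,k:cv2.resize(cv2.convertScaleAbs(im[y:y+h,x:x+w],alpha=1.4,beta=10),(w*k,h*k),interpolation=cv2.INTER_CUBIC)
cv2.imwrite("pics/end.png",np.vstack([np.hstack([f(a,225,165,80,60,5),f(a,363,150,80,60,5)]),np.hstack([f(b,250,175,80,60,5),f(b,120,210,80,60,5)])]))
t=cv2.imread("pics/top0.png");a2=t[150:240,355:455]
```

```text
[ 0.44270809 -0.14570218  0.29830841] [0.3620899  0.29428978 0.86678585] 21.3333
```

View pics/end.png

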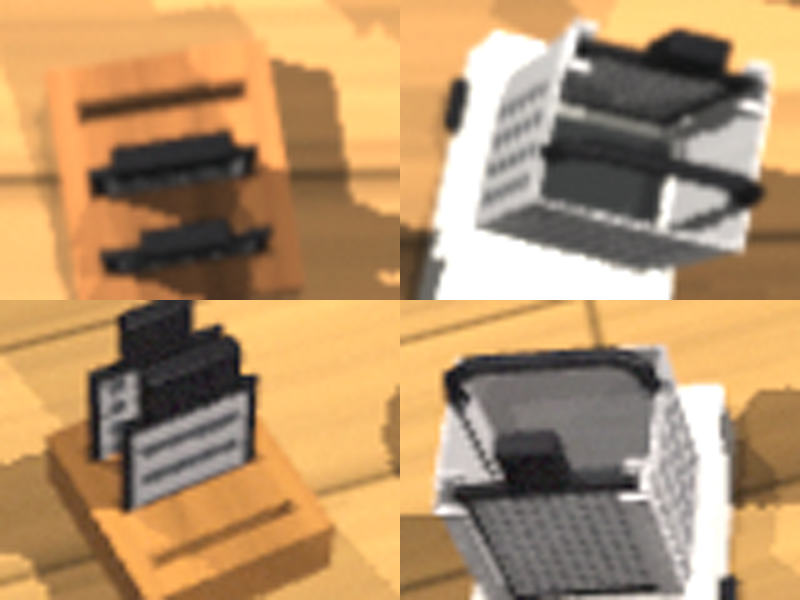

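The fine plate is home in the grater, with its top edge level with where the coarse plate's was. The coarse plate stands in the near slot, the slicing plate hasn't moved, and the tray is shut. Handing in.

```bash
python3 -c "
from rig import *
print(sign_off())"
```

```text
the job is handed in; nothing more can be done
None
```

The job is handed in at about 21 s: the coarse plate stands in the rack's near slot, the fine plate is home in the grater, the tray is shut, and the slicing plate was left in its slot.

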